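# Unlock the eccentric cam and push the vial carriage home

### The job

Bring the sample vial into reading position: with a fingertip, push the cam's peg round until the low point of the eccentric faces the nose of the carriage, leaving the carriage where it is meanwhile; then push the carriage forward by its upright plate until it is fully home. Only push: leave the vial standing in its pocket, do not lift it or anything else, and leave the things standing around alone.

Things in the scene. Friction and masses are not known exactly. Their poses are not given: they have to be found in the camera images.
- reader: Fixed vial reader: aluminium base plate 215 x 120 x 10 mm, x from -145 to +70, y -60 to +60 mm. Origin on the bench under the cam pivot; x = the way the carriage is pushed (away from the robot, turned up to 20 degrees), z up. On it low rails (tops at 20 mm) and two black sensor blocks 18 x 14 mm, tops at 40 mm, centred at x -81, y +43 and -43.
- cam (a joint): Steel eccentric disc, 48 mm diameter, z 14 to 28 mm, pivot 12 mm off centre. 0: high point (36 mm from pivot) faces the carriage nose; +3.14 or -3.14: low point (12 mm) does. Positive = anticlockwise from above. No stops; starts between -1.8 and 1.8. Stays where left; about 4.5 N at the peg turns it. The carriage can go home only with the low point within 0.5 rad of the nose.
- pivot (a point): On the pivot axis of the cam, on top of its bolt head, 39 mm above the bench. Apart from the peg nothing within 70 mm of it is higher.
- peg (a point): On the axis of the cam's upright black round peg (14 mm diameter, 35 to 81 mm above the bench), at 62 mm. It stands 46 mm from the pivot on a flat arm 14 mm wide (top at 35 mm), on the cam's high side: with cam 0 it is on the carriage side of the pivot; with the low point at the nose it points straight away from the carriage (reader +x).
- carriage (a joint): Sliding carriage, 0 at its rear stop (start) to 0.032 m forward at its front stop (home), along reader x. Friction about 3 N, stays where left, no spring.
- push_face (a point): Centre of the rear face (looking to reader -x, towards the robot) of the carriage's upright push plate: 48 wide, 8 thick, 12 to 62 mm above the bench; this point at 37 mm, 139 mm behind the pivot at the start. Behind it is only 6 mm of base plate (top at 10 mm). In front of the plate is the pocket block, 36 long x 48 wide, top at 32 mm.
- nose_tip (a point): Middle of the front end of the carriage's steel nose (14 wide x 12 high, z 14 to 26 mm), 46 mm before the pivot axis at the start and 14 mm when home.
- pocket (a point): Centre of the floor of the carriage's round vial pocket (25 mm wide, 16 mm deep), 16 mm above the bench.
- vial: Clear glass sample vial with black cap, 23 mm diameter, 48 mm tall, standing loose and upright in the carriage's pocket (its top 64 mm above the bench). Origin at the centre of its underside.
- white_bottle: White plastic bottle, 37 mm diameter, 74 mm tall, loose on the bench left of the reader. Bystander; origin at the centre of its underside.
- filter_box: Box of membrane filters, 92 x 92 x 34 mm, blue lid, loose on the bench right of the reader. Bystander; origin at the centre of its underside.
- spray_vial: Slim vial with tall white cap, 19 mm diameter, 67 mm tall, loose on the bench left of the reader. Bystander; origin at the centre of its underside.

How it is judged:
On the way, in this order (a step that is already met when the one before it is completed fails the run):
1. the cam's low point faces the nose (within about 0.4 rad) while the carriage is still back (within 6 mm of its start) ((value of joint cam between 2.74 and 3.54 rad or value of joint cam between -3.54 and -2.74 rad) and value of joint carriage below 0.006 m), for 0.2 s.
2. the carriage is home (value of joint carriage above 0.03 m), for 0.2 s.
At the end, for the whole second after the job is handed in: The carriage is within 2 mm of its front stop and at rest, the cam's low point faces the nose within 0.5 rad, and the vial stands upright (within 0.15 rad) at rest on the floor of its pocket (value of joint carriage above 0.03 m and velocity of joint carriage below 0.005 m/s and (value of joint cam between 2.64 and 3.64 rad or value of joint cam between -3.64 and -2.64 rad) and distance between vial and pocket below 0.006 m and angle between vial's own z axis and vertical below 0.15 rad and linear speed of vial below 0.02 m/s); the robot touches nothing.
It fails at once if the carriage is pushed more than 6 mm while the cam's low point does not face it (0.5 rad) (value of joint carriage above 0.006 m and not (value of joint cam between 2.64 and 3.64 rad or value of joint cam between -3.64 and -2.64 rad)).
It fails at once if the vial is lifted, more than 8 mm off its place in the pocket or tipped (distance between vial and pocket above 0.008 m or angle between vial's own z axis and vertical above 0.35 rad).
It fails at once if a bystander is moved more than 15 mm or tipped over (distance of any of white_bottle, filter_box, spray_vial from where it was at the start of the episode above 0.015 m or angle between any of white_bottle, spray_vial's own z axis and vertical above 0.5 rad).
It also fails if it takes over 53 s, if anything falls off the work surface, if the arm or the gripper's body presses on something with over 40 N, if the wrist force passes 120 N, or if a joint passes its speed limit or range.

### The arm

A 7-joint arm with a two-finger parallel gripper is mounted at the origin on a cart in front of the work surface, level with it; the furniture and walls round the work are solid. World frame = base frame: x ahead of the robot, y to its left, z up, the work surface at z = 0. Lengths are in m, angles in rad, forces in N, time in s.
With the tool pointing down it reaches from about 0.4 to 0.9 m from the base axis. Payload 5.6 kg.
Tool frame: the origin (TCP) lies midway between the tips of the shut fingers; the grasp point (between the pads) lies 19 mm behind it; z points along the fingers, y is the direction in which the jaws open and shut (so a half turn about z gives the same grasp; the last joint's range is limited). The gripper opens to 92 mm and grips with 3 to 60 N. Pads are 20 mm wide; open, the fingers measure 128 mm over their backs; the gripper's body (75 mm by 189 mm) begins 69 mm behind the grasp point.
Start: joints at [1.231, 0.468, -0.012, 1.603, 0.006, 1.071, -0.056], TCP at [0.19, -0.622, 0.215] pointing down, gripper open.
Joint ranges: [-2.53, 2.53], [-0.31, 2.02], [-1.57, 1.55], [0.28, 2.44], [-1.29, 4.43], [0.15, 1.84], [-2.92, 2.92]. Speed limits (rad/s): [2.57, 2.57, 3.14, 3.14, 3.14, 3.14, 3.14].

### API

Orientations are given as a unit quaternion [x, y, z, w].
In Python, from station import arm gives the robot as it stands.
- The arm moves only by the tool send_rows, never from a script. Its argument "rows" is a list of rows, each a list of 7 numbers: the opening in per cent of the stroke, from 0 (shut) to 100 (fully open), then the shift along the tool's x, y, z in cm, then the turn, a rotation vector about the tool's x, y, z in rad. A call has 1 to 8 rows; each row shifts and turns the commanded pose from where the row before left it, along the tool's axes as they then stand; what a row does not reach is not made up. A row lasts 1/10 s, in which the tool goes at most 50 mm and 8.59 degrees, less where a joint would pass 70% of its speed; a pose out of reach is approached as far as the arm can. A call with a gripper value outside its range is refused whole. The fingers move at their own pace and stop on an object; "grip_force" is the grip in N (left out, the last holds). Time passes only in rows, so rows that do not move let the fingers close. It gives the time, the measured TCP pose, the force and the opening at its end, in the units of the state.
- arm.get_state(): the state, without advancing time (a new reading comes with each control period).
- arm.get_image(name): name is "scene" or "top" or "wrist"; returns a dict with "pixels" (400x640x3 uint8, blue, green, red), "fx", "fy", "cx", "cy" (pixels), "dist" ([k1, k2, p1, p2, k3] as OpenCV has them; the pictures are not rectified), "cam_to_world" (4x4, takes a point from camera to world coordinates); the wrist camera has in their place "tool_from_camera" (4x4, takes a point from camera to tool coordinates, whose origin is the TCP and whose axes are the flange's). Camera axes: x right, y up, looking along -z (the intrinsics and any distortion apply to the point x, -y, -z); pixel columns grow to the right and rows downward; lengths in m; the calibration is good to about 2 mm. A picture is of the moment at which its call begins: read the wrist's pose just before it. There is no depth.
- arm.close_job(): hands the job in, once; it reports no verdict.
The state is a dict: "time": time; "q": joint angles; "qd": joint speeds; "joint_efforts": joint torques, N m; "tool_pos": TCP position; "tool_rot": TCP orientation; "contact_force": force on the tool from outside, world axes, zero at the start; "wrist_torque": the same for the moment, N m; "gripper_width": finger opening in m.
Only numpy, scipy, OpenCV 4.12 (cv2) and the standard library are available. Lean on these libraries where they do the work, as an engineer would, in place of code of your own. Each camera call takes 0.05 s, during which the arm holds its last target.

## Working session

There is one attempt and no reset: what is moved stays moved. The work goes in short steps, Python scripts to look and compute and a tool call to move; the robot and the scene stay as the last step left them, time stands still between calls to the robot, and variables do not carry over. Pictures are saved under pics/ and viewed, and the job is handed in when it is done.

Besides the shell and the picture viewer there is one more tool, called as name([rows], argument=value, ...), one row to a line, values as JSON. send_rows: Moves the arm, as the interface text tells. Its arguments: {"type":"object","properties":{"rows":{"type":"array"},"grip_force":{"type":"number"}},"required":["rows"]}

```bash
ls; mkdir -p pics
python3 - <<'E'
from station import arm
import cv2
print(arm.get_state())
for n in("scene","top"):
    d=arm.get_image(n); cv2.imwrite(f"pics/{n}0.png",d["pixels"]); print({k:v for k,v in d.items() if k!="pixels"})
E
```

```text
pics
{'time': 0.0, 'q': array([ 1.2310286 ,  0.46836918, -0.01158764,  1.6036232 ,  0.00596581,
        1.0713529 , -0.05631609]), 'qd': array([-0.00033768, -0.00170594, -0.00013707, -0.00106694, -0.00177791,
       -0.00075292,  0.00104152]), 'joint_efforts': array([-3.87845039e-04, -5.20566308e+01, -1.32356747e-02, -2.43748838e+01,
       -5.68162906e-02,  1.73949986e-02,  1.65327106e-04]), 'tool_pos': array([ 0.18984687, -0.62106084,  0.21364567]), 'tool_rot': array([ 9.89019065e-01,  1.47785492e-01, -1.75174790e-04, -8.40997745e-04]), 'contact_force': array([ 0.51845196, -0.54081204,  0.0109682 ]), 'wrist_torque': array([ 0.00482875, -0.01134082, -0.00526769]), 'gripper_width': 0.0916887115380169}
{'fx': 430.91061048538603, 'fy': 430.91061048538603, 'cx': 320.6282241631768, 'cy': 198.70538204148502, 'dist': array([-0.08697462,  0.        ,  0.        ,  0.        ,  0.        ]), 'cam_to_world': array([[-0.69266233,  0.33915483, -0.63654764,  0.05223435],
       [-0.72097866, -0.30084226,  0.62424652,  0.38602021],
       [ 0.02021579,  0.89132931,  0.45290549,  0.46991952],
       [ 0.        ,  0.        ,  0.        ,  1.        ]])}
{'fx': 404.294947306464, 'fy': 404.294947306464, 'cx': 324.85619970016745, 'cy': 200.6352345102649, 'dist': array([-0.05675756,  0.        ,  0.        ,  0.        ,  0.        ]), 'cam_to_world': array([[-0.00824642,  0.98540221, -0.17004261,  0.42095183],
       [-0.99932589, -0.00203762,  0.03665544, -0.13503713],
       [ 0.03577387,  0.17023025,  0.98475474,  0.94661471],
       [ 0.        ,  0.        ,  0.        ,  1.        ]])}
```

View pics/scene0.png

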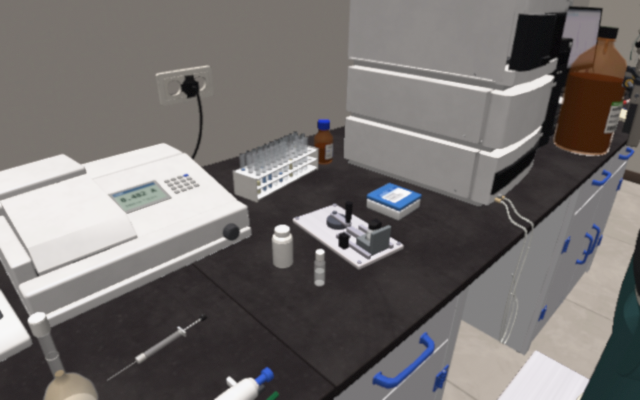

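View pics/top0.png

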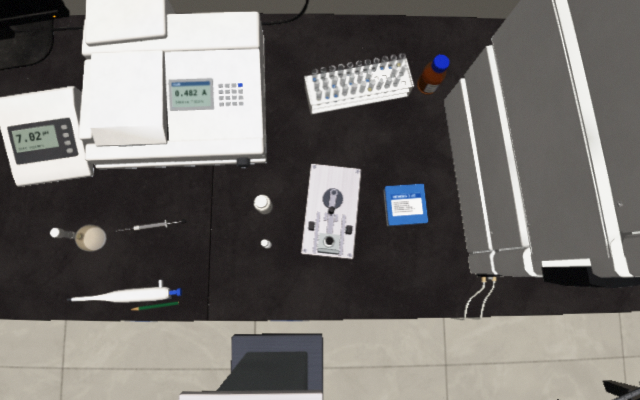

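```bash
cat > h.py <<'E'
import numpy as np, cv2
def K(d): return np.array([[d["fx"],0,d["cx"]],[0,d["fy"],d["cy"]],[0,0,1]])
def ray(d,u,v,T=None):
    T=d["cam_to_world"] if T is None else T
    p=cv2.undistortPoints(np.array([[[u,v]]],float),K(d),d["dist"])[0,0]
    return T[:3,3],T[:3,:3]@np.array([p[0],-p[1],-1.])
def onz(d,u,v,z,T=None):
    o,r=ray(d,u,v,T); return o+r*(z-o[2])/r[2]
def proj(d,P,T=None):
    T=d["cam_to_world"] if T is None else T
    c=T[:3,:3].T@(np.array(P)-T[:3,3]); q=np.array([[[c[0],-c[1],-c[2]]]])
    return cv2.projectPoints(q,np.zeros(3),np.zeros(3),K(d),d["dist"])[0][0,0]
E
python3 - <<'E'
import cv2
a=cv2.imread("pics/top0.png")[155:275,240:400]; cv2.imwrite("pics/top0c.png",cv2.resize(a,None,fx=5,fy=5,interpolation=cv2.INTER_CUBIC))
a=cv2.imread("pics/scene0.png")[175:295,260:420]; cv2.imwrite("pics/scene0c.png",cv2.resize(a,None,fx=5,fy=5,interpolation=cv2.INTER_CUBIC))
E
```

```text
(no output)
```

View pics/top0c.png

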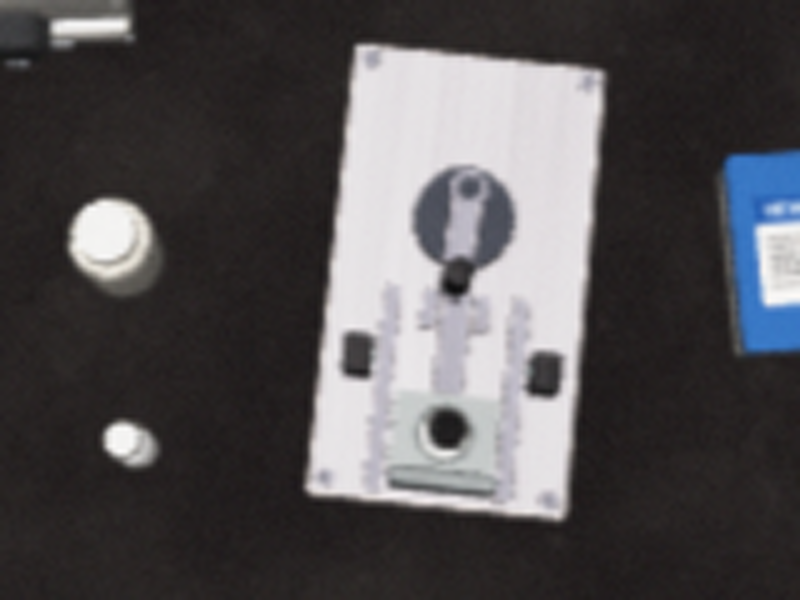

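View pics/scene0c.png

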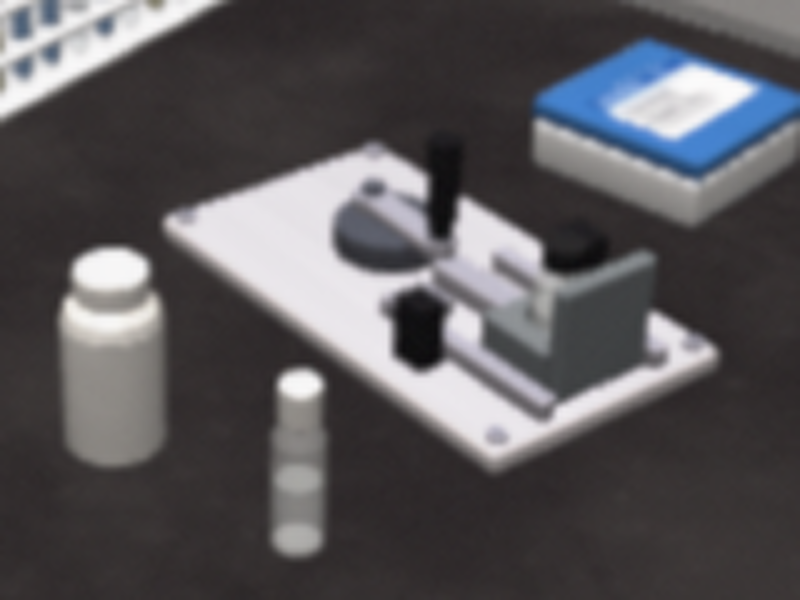

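Top crop: the plate corners are at crop (357,45), (605,70), (568,520), (308,493). The bolt is at (468,187) and the peg top at about (458,275), so the cam is near 0. Next I compute the reader frame.

```bash
cat > m.py <<'E'
import numpy as np,cv2,pickle
from station import arm
from h import *
d=arm.get_image("top"); s=arm.get_image("scene")
a=d["pixels"]; 
hsv=cv2.cvtColor(a,cv2.COLOR_BGR2HSV)
m=((hsv[...,2]>120)&(hsv[...,1]<60)).astype(np.uint8)
m[:155]=0;m[275:]=0;m[:,:285]=0;m[:,380:]=0
m=cv2.morphologyEx(m,cv2.MORPH_CLOSE,np.ones((9,9)))
c=max(cv2.findContours(m,cv2.RETR_EXTERNAL,cv2.CHAIN_APPROX_NONE)[0],key=cv2.contourArea)
W=np.array([onz(d,*p[0],.010)[:2] for p in c]).astype(np.float32)
r=cv2.minAreaRect(W); print(r)
b=cv2.boxPoints(r); print(b)
P=lambda x,y,z: onz(d,240+(x+.5)/5-.5,155+(y+.5)/5-.5,z)
print("bolt",P(468,187,.039),"pegtop",P(458,270,.081))
cor=[P(357,45,.01),P(605,70,.01),P(568,520,.01),P(308,493,.01)]
for q in cor: print(q)
ctr=np.mean(cor,axis=0); 
ax=(cor[0]+cor[1]-cor[2]-cor[3]); yaw=np.arctan2(ax[1],ax[0]); print("ctr",ctr,"yaw",yaw, np.linalg.norm(ax)/2)
ex=np.array([np.cos(yaw),np.sin(yaw)]); ey=np.array([-ex[1],ex[0]])
O=ctr[:2]+.0375*ex
print("pivot from plate",O)
B=P(468,187,.039)[:2];g=P(458,270,.081)[:2]-B; print("bolt err reader",ex@(B-O),ey@(B-O)); print("peg rel",ex@g,ey@g, np.arctan2(-ey@g,-ex@g))
# scene check
S=lambda x,y,z: onz(s,260+(x+.5)/5-.5,175+(y+.5)/5-.5,z)
print("scene bolt",S(373,186,.039),"peg top",S(445,137,.081))
print([S(*q) for q in((375,145,.01),(165,222,.01),(492,463,.01),(716,350,.01))])
print("bottle",P(105,240,.074),"spray",P(125,440,.067),"box corners",P(725,155,.034),P(740,352,.034))
E
python3 m.py
```

```text
((0.5604628920555115, -0.18487092852592468), (0.12105007469654083, 0.21469229459762573), 83.7227783203125)
[[ 0.44714257 -0.23329595]
 [ 0.6605477  -0.25677022]
 [ 0.6737832  -0.13644591]
 [ 0.4603781  -0.11297163]]
bolt [ 0.59770179 -0.18810643  0.039     ] pegtop [ 0.55286935 -0.18087642  0.081     ]
[ 0.67252453 -0.13752174  0.01      ]
[ 0.66036251 -0.25620377  0.01      ]
[ 0.44698332 -0.23414662  0.01      ]
[ 0.46017923 -0.11447609  0.01      ]
ctr [ 0.5600124  -0.18558705  0.01      ] yaw -0.10554990593472853 0.21405349847714147
pivot from plate [ 0.5973037  -0.18953783]
bolt err reader 0.0002450751772913892 0.001465371599663099
peg rel -0.04534465664197073 0.0024665002319868676 -0.05434095498397926
scene bolt [ 0.59557741 -0.18734251  0.039     ] peg top [ 0.55192549 -0.1813655   0.081     ]
[array([ 0.65922692, -0.25476638,  0.01      ]), array([ 0.66917962, -0.13592732,  0.01      ]), array([ 0.45711159, -0.10937841,  0.01      ]), array([ 0.44732466, -0.23085026,  0.01      ])]
bottle [ 0.56757301 -0.02728023  0.074     ] spray [ 0.48100029 -0.03660486  0.067     ] box corners [ 0.61368983 -0.30815884  0.034     ] [ 0.52174548 -0.31200053  0.034     ]
```

```bash
cat >> h.py <<'E'
from scipy.spatial.transform import Rotation as R
PIV=np.array([.5965,-.1885]); YAW=-.107
EX=np.array([np.cos(YAW),np.sin(YAW)]); EY=np.array([-EX[1],EX[0]])
def rd(x,y): return PIV+x*EX+y*EY
def yang(q): 
    m=R.from_quat(q).as_matrix(); return np.arctan2(m[1,1],m[0,1])
def sim(pos,ang,rows):
    # vertical tool: y axis at ang, z down, x=at ang-pi/2+pi... (x = y cross z)
    pos=np.array(pos,float);out=[]
    for r in rows:
        y=np.array([np.cos(ang),np.sin(ang),0]);x=np.cross(y,[0,0,-1])
        pos=pos+.01*(r[1]*x+r[2]*y+r[3]*np.array([0,0,-1])); ang-=r[6]; out.append((pos.copy(),ang))
    return out
def plan(pos,ang,tpos,tang,n):
    d=(np.array(tpos)-pos)/n; w=-(tang-ang)/n; rows=[];pos=np.array(pos,float)
    for i in range(n):
        y=np.array([np.cos(ang),np.sin(ang),0]);x=np.cross(y,[0,0,-1])
        rows.append([0]+[round(100*float(v),1) for v in(d@x,d@y,-d[2])]+[0,0,round(float(w),3)]); ang-=w
    return rows
E
python3 - <<'E'
from station import arm
from h import *
d=arm.get_image("top")
for p in((470,275),(445,95),(460,200)): print(onz(d,*p,0))
s=arm.get_state(); p=s["tool_pos"];a=yang(s["tool_rot"]);print(a)
print(*plan(p,a,[.36,-.34,.215],a+1.1,8),sep="\n")
t=rd(-.046,-.0365);print(t)
for r in plan(np.array([.36,-.34,.215]),a+1.1,[*t,.13],YAW+np.pi/2,12): print(r)
E
```

```text
[ 0.4059328 -0.5109367  0.       ]
[ 0.85637829 -0.47824516  0.        ]
[ 0.58529311 -0.49799469  0.        ]
-1.2740603939061772
[0, 3.1, -2.7, -0.0, 0, 0, -0.138]
[0, 3.4, -2.3, -0.0, 0, 0, -0.138]
[0, 3.7, -1.8, -0.0, 0, 0, -0.138]
[0, 3.9, -1.3, -0.0, 0, 0, -0.138]
[0, 4.0, -0.7, -0.0, 0, 0, -0.138]
[0, 4.1, -0.2, -0.0, 0, 0, -0.138]
[0, 4.1, 0.4, -0.0, 0, 0, -0.138]
[0, 4.0, 0.9, -0.0, 0, 0, -0.138]
[ 0.54686502 -0.21987864]
[0, 1.3, 1.4, 0.7, 0, 0, -0.136]
[0, 1.1, 1.5, 0.7, 0, 0, -0.136]
[0, 0.8, 1.6, 0.7, 0, 0, -0.136]
[0, 0.6, 1.7, 0.7, 0, 0, -0.136]
[0, 0.4, 1.8, 0.7, 0, 0, -0.136]
[0, 0.1, 1.8, 0.7, 0, 0, -0.136]
[0, -0.1, 1.8, 0.7, 0, 0, -0.136]
[0, -0.4, 1.8, 0.7, 0, 0, -0.136]
[0, -0.6, 1.7, 0.7, 0, 0, -0.136]
[0, -0.9, 1.6, 0.7, 0, 0, -0.136]
[0, -1.1, 1.5, 0.7, 0, 0, -0.136]
[0, -1.3, 1.3, 0.7, 0, 0, -0.136]
```

send_rows([
  [0,2,-2,0,0,0,0],
  [0,3.1,-2.7,0,0,0,0],
  [0,3.1,-2.7,0,0,0,0],
  [0,3.1,-2.7,0,0,0,0],
  [0,3.1,-2.7,0,0,0,0],
  [0,3.1,-2.7,0,0,0,0],
  [0,3.1,-2.7,0,0,0,0],
  [0,2,-1.5,0,0,0,0],
])

```text
time: 1.05
tool_pos: [0.3501, -0.3641, 0.2148]
tool_rot: [0.989, 0.149, 0.0, -0.0]
contact_force: [0.4, -1.3, 0.5]
gripper_width: 0.0297
```

Run:
```python
from station import arm
from h import *
s=arm.get_state(); p=s["tool_pos"];a=yang(s["tool_rot"]);print(p,a,s["q"])
t=rd(-.046,-.0365)
print(*plan(p,a,[*t,.13],YAW+np.pi/2,24),sep="\n")
```

```text
[ 0.35012788 -0.36407971  0.21475583] -1.270852280380751 [ 0.86805086  0.23216533 -0.14837053  1.94428244  0.04041812  0.96805876
 -0.57017112]
[0, 1.0, -0.3, 0.4, 0, 0, -0.114]
[0, 1.0, -0.2, 0.4, 0, 0, -0.114]
[0, 1.0, -0.1, 0.4, 0, 0, -0.114]
[0, 1.0, 0.0, 0.4, 0, 0, -0.114]
[0, 1.0, 0.1, 0.4, 0, 0, -0.114]
[0, 1.0, 0.2, 0.4, 0, 0, -0.114]
[0, 1.0, 0.3, 0.4, 0, 0, -0.114]
[0, 0.9, 0.5, 0.4, 0, 0, -0.114]
[0, 0.9, 0.6, 0.4, 0, 0, -0.114]
[0, 0.8, 0.6, 0.4, 0, 0, -0.114]
[0, 0.7, 0.7, 0.4, 0, 0, -0.114]
[0, 0.6, 0.8, 0.4, 0, 0, -0.114]
[0, 0.5, 0.9, 0.4, 0, 0, -0.114]
[0, 0.4, 0.9, 0.4, 0, 0, -0.114]
[0, 0.3, 1.0, 0.4, 0, 0, -0.114]
[0, 0.2, 1.0, 0.4, 0, 0, -0.114]
[0, 0.1, 1.0, 0.4, 0, 0, -0.114]
[0, -0.0, 1.0, 0.4, 0, 0, -0.114]
[0, -0.1, 1.0, 0.4, 0, 0, -0.114]
[0, -0.3, 1.0, 0.4, 0, 0, -0.114]
[0, -0.4, 0.9, 0.4, 0, 0, -0.114]
[0, -0.5, 0.9, 0.4, 0, 0, -0.114]
[0, -0.6, 0.8, 0.4, 0, 0, -0.114]
[0, -0.7, 0.8, 0.4, 0, 0, -0.114]
```

send_rows([
  [0,1,-0.3,0.3,0,0,-0.114],
  [0,1,-0.2,0.3,0,0,-0.114],
  [0,1,-0.1,0.3,0,0,-0.114],
  [0,1,0,0.3,0,0,-0.114],
  [0,1,0.1,0.3,0,0,-0.114],
  [0,1,0.2,0.3,0,0,-0.114],
  [0,1,0.3,0.3,0,0,-0.114],
  [0,0.9,0.5,0.3,0,0,-0.114],
])

```text
time: 1.85
tool_pos: [0.4147, -0.3185, 0.1905]
tool_rot: [0.822, 0.57, -0.0, -0.0]
contact_force: [-0.9, 0.3, -0.5]
gripper_width: 0.0004
```

send_rows([
  [0,0.9,0.6,0.3,0,0,-0.114],
  [0,0.8,0.6,0.3,0,0,-0.114],
  [0,0.7,0.7,0.3,0,0,-0.114],
  [0,0.6,0.8,0.3,0,0,-0.114],
  [0,0.5,0.9,0.3,0,0,-0.114],
  [0,0.4,0.9,0.3,0,0,-0.114],
  [0,0.3,1,0.3,0,0,-0.114],
  [0,0.2,1,0.3,0,0,-0.114],
])

```text
time: 2.65
tool_pos: [0.4805, -0.2707, 0.1664]
tool_rot: [0.487, 0.874, -0.0, -0.0]
contact_force: [-0.3, -0.0, -0.0]
gripper_width: 0.0005
```

send_rows([
  [0,0.1,1,0.3,0,0,-0.114],
  [0,0,1,0.3,0,0,-0.114],
  [0,-0.1,1,0.3,0,0,-0.114],
  [0,-0.3,1,0.3,0,0,-0.114],
  [0,-0.4,0.9,0.3,0,0,-0.114],
  [0,-0.5,0.9,0.3,0,0,-0.114],
  [0,-0.6,0.8,0.3,0,0,-0.114],
  [0,0,0,0,0,0,-0.114],
])

```text
time: 3.45
tool_pos: [0.5382, -0.2283, 0.1452]
tool_rot: [0.051, 0.999, 0.0, 0.0]
contact_force: [-0.7, 0.9, 0.2]
gripper_width: -0.0001
```

Run:
```python
from station import arm
from h import *
s=arm.get_state(); p=s["tool_pos"];a=yang(s["tool_rot"]);print(s["time"],p,a,s["q"],s["gripper_width"],s["contact_force"])
print("reader",EX@(p[:2]-PIV),EY@(p[:2]-PIV),a-YAW)
t=rd(-.046,-.037)
print(*plan(p,a,[*t,.05],YAW+np.pi/2,5),sep="\n")
d=arm.get_image("wrist"); cv2.imwrite("pics/w1.png",d["pixels"])
d=arm.get_image("scene"); cv2.imwrite("pics/s1.png",cv2.resize(d["pixels"][115:295,220:460],None,fx=3.3,fy=3.3))
```

```text
3.45 [ 0.53824522 -0.22825415  0.14520825] 1.4681470781449995 [ 0.8722857   0.5519431  -0.70148248  1.79169753  0.42620967  0.95509127
  1.46035338] -5.637842990060144e-05 [-0.69841031  0.94119637  0.20852308]
reader -0.053676033372437475 -0.04574816437592707 1.5751470781449994
[0, -0.2, 0.2, 1.9, 0, 0, 0.001]
[0, -0.2, 0.2, 1.9, 0, 0, 0.001]
[0, -0.2, 0.2, 1.9, 0, 0, 0.001]
[0, -0.2, 0.2, 1.9, 0, 0, 0.001]
[0, -0.2, 0.2, 1.9, 0, 0, 0.001]
```

View pics/s1.png

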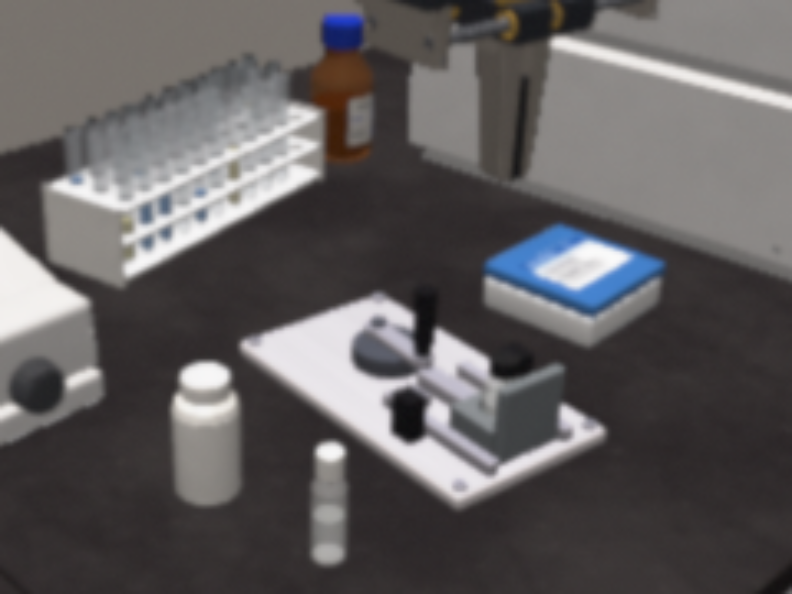

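View pics/w1.png

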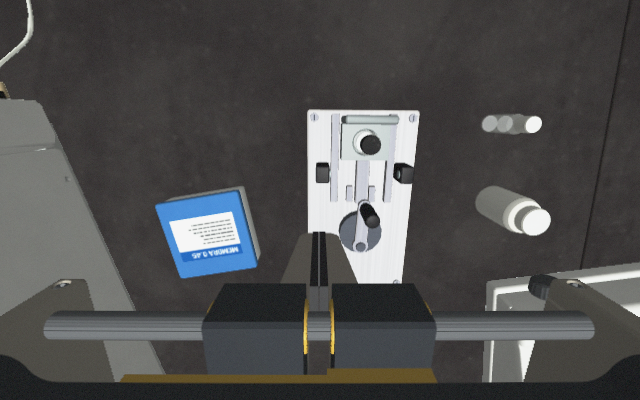

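The scene view shows the shut fingers above the right side of the reader, with the path clear. The wrist view shows the peg (370,215) and pivot (360,245), consistent with the measurement. I descend and then approach the peg.

send_rows([
  [0,-0.2,0.1,1.9,0,0,0],
  [0,-0.2,0.1,1.9,0,0,0],
  [0,-0.2,0.1,1.9,0,0,0],
  [0,-0.1,0.1,1.9,0,0,0],
  [0,-0.1,0.1,1.9,0,0,0],
  [0,0,0.4,0,0,0,0],
  [0,0,0.4,0,0,0,0],
  [0,0,0.3,0,0,0,0],
])

```text
time: 4.35
tool_pos: [0.5479, -0.214, 0.0517]
tool_rot: [0.055, 0.999, -0.0, 0.001]
contact_force: [-0.3, -0.5, 0.5]
gripper_width: 0.0002
```

```bash
cat > st.py <<'E'
from station import arm
from h import *
import sys
s=arm.get_state(); p=s["tool_pos"];a=yang(s["tool_rot"]);f=s["contact_force"]
print(s["time"],p.round(4),"q7",s["q"][6].round(2))
print("reader",(EX@(p[:2]-PIV)).round(4),(EY@(p[:2]-PIV)).round(4),(a-YAW).round(3),"F",EX@f[:2],EY@f[:2],f[2])
v=np.array([*(PIV-p[:2]),0]); m=R.from_quat(s["tool_rot"]).as_matrix(); print("pivot in tool",(m.T@v).round(4))
n=sys.argv[1] if len(sys.argv)>1 else None
if n:
    d=arm.get_image("scene"); cv2.imwrite(f"pics/s{n}.png",cv2.resize(d["pixels"][165:285,270:430],None,fx=4.5,fy=4.5))
    d=arm.get_image("wrist"); cv2.imwrite(f"pics/w{n}.png",d["pixels"])
E
python3 st.py 2
```

```text
4.35 [ 0.5479 -0.214   0.0517] q7 1.34
reader -0.0456 -0.0305 1.568 F -0.2567914106086939 -0.4991420342391723 0.4729462454033533
pivot in tool [-0.0455  0.0306  0.0001]
```

View pics/s2.png

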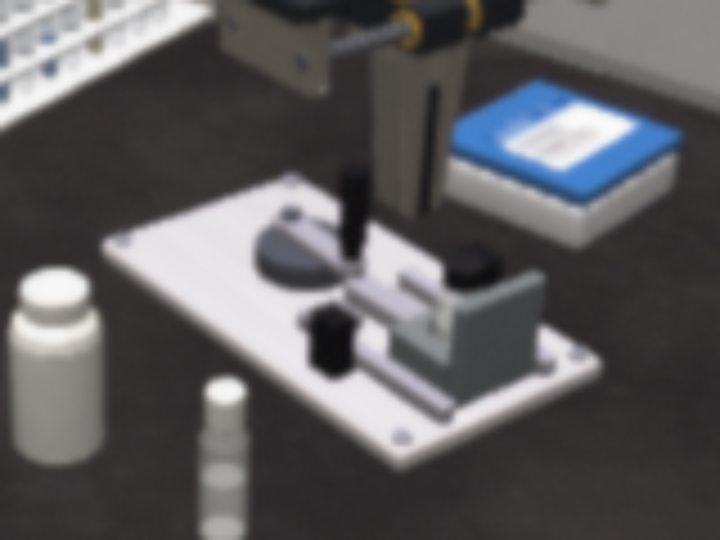

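View pics/w2.png

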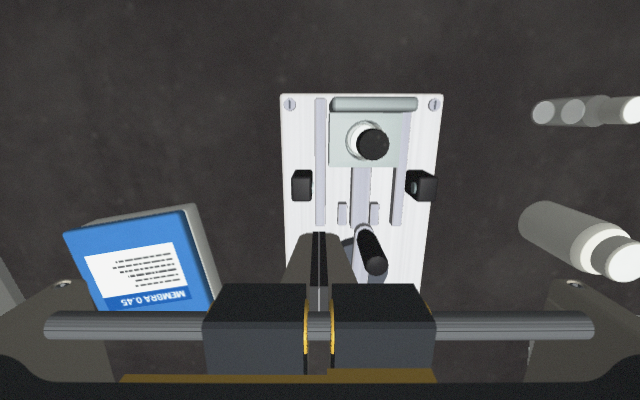

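The fingers are at peg height, right of the peg with a gap. I close the gap slowly.

send_rows([
  [0,0,0.3,0,0,0,0],
  [0,0,0.3,0,0,0,0],
  [0,0,0.2,0,0,0,0],
  [0,0,0,0,0,0,0],
])

```text
time: 4.85
tool_pos: [0.5481, -0.206, 0.0507]
tool_rot: [0.054, 0.999, 0.0, 0.0]
contact_force: [-0.2, 0.3, 0.7]
gripper_width: 0.0005
```

```bash
python3 st.py
```

```text
4.85 [ 0.5481 -0.206   0.0507] q7 1.33
reader -0.0462 -0.0226 1.569 F -0.2001253506119559 0.31580763492552266 0.7095250272337815
pivot in tool [-0.0462  0.0227  0.    ]
```

send_rows([
  [0,0.2,0.47,0,0,0,0.1],
  [0,0.2,0.47,0,0,0,0.1],
  [0,0.2,0.47,0,0,0,0.1],
  [0,0.2,0.47,0,0,0,0.1],
  [0,0.2,0.47,0,0,0,0.1],
  [0,0.2,0.47,0,0,0,0.1],
])

```text
time: 5.45
tool_pos: [0.5448, -0.1783, 0.0503]
tool_rot: [0.35, 0.937, -0.002, -0.001]
contact_force: [-3.6, -3.1, 2.3]
gripper_width: 0.0003
```

```bash
python3 st.py 3
```

```text
5.45 [ 0.5448 -0.1783  0.0503] q7 0.77
reader -0.0525 0.0046 0.963 F -3.203604757198971 -3.418162111294725 2.3112069830533963
pivot in tool [-0.0457  0.0262 -0.0002]
```

View pics/s3.png

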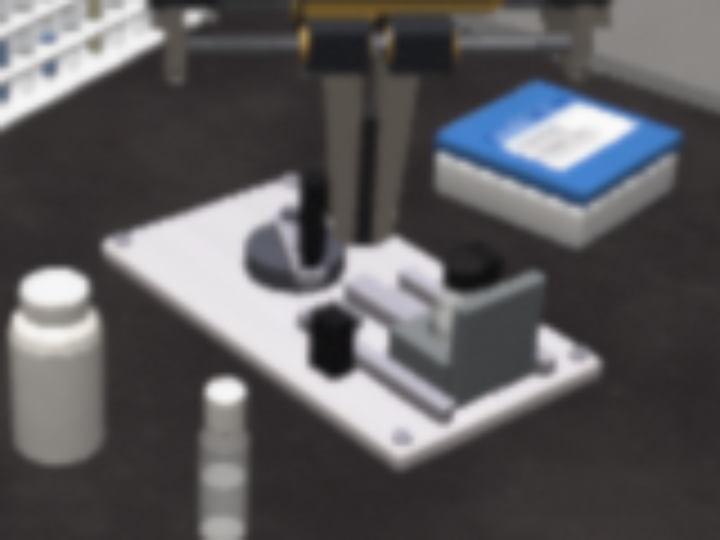

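View pics/w3.png

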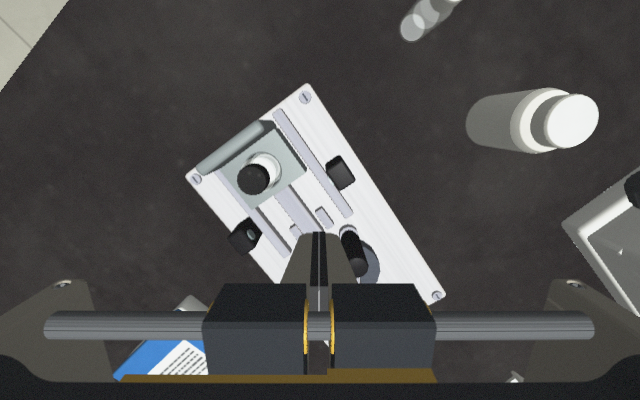

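The peg is turning, and the push is about 5 N as expected. Continuing.

send_rows([
  [0,0.24,0.48,0,0,0,0.1],
  [0,0.24,0.48,0,0,0,0.1],
  [0,0.24,0.48,0,0,0,0.1],
  [0,0.24,0.48,0,0,0,0.1],
  [0,0.24,0.48,0,0,0,0.1],
  [0,0.24,0.48,0,0,0,0.1],
  [0,0.24,0.48,0,0,0,0.1],
  [0,0.24,0.48,0,0,0,0.1],
])

```text
time: 6.35
tool_pos: [0.5687, -0.1432, 0.0502]
tool_rot: [0.686, 0.728, -0.002, -0.001]
contact_force: [-4.6, -3.1, 1.1]
gripper_width: 0.0004
```

```bash
python3 st.py 4
```

```text
6.35 [ 0.5687 -0.1432  0.0502] q7 0.04
reader -0.0325 0.042 0.166 F -4.270860269156432 -3.5269785399299645 1.117421960741139
pivot in tool [-0.0468  0.0251 -0.    ]
```

View pics/w4.png

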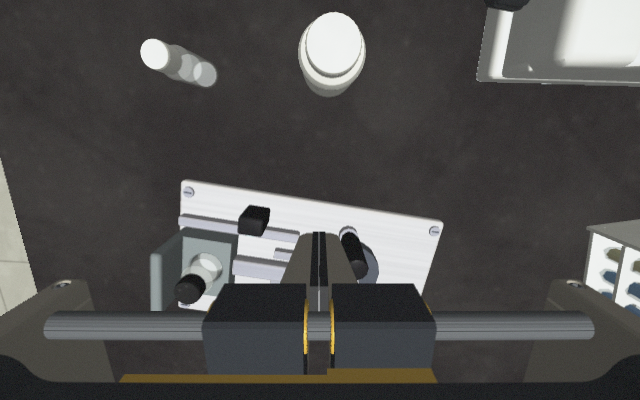

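View pics/s4.png

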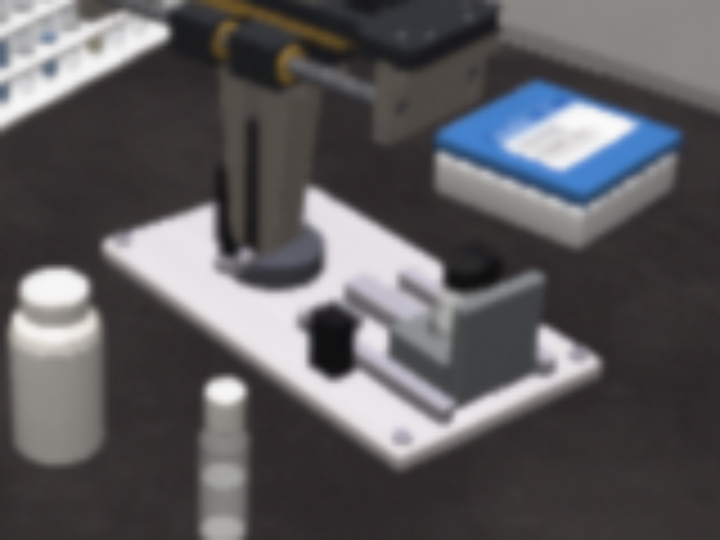

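send_rows([
  [0,0.23,0.48,0,0,0,0.1],
  [0,0.23,0.48,0,0,0,0.1],
  [0,0.23,0.48,0,0,0,0.1],
  [0,0.23,0.48,0,0,0,0.1],
  [0,0.23,0.48,0,0,0,0.1],
  [0,0.23,0.48,0,0,0,0.1],
  [0,0.23,0.48,0,0,0,0.1],
  [0,0.23,0.48,0,0,0,0.1],
])

```text
time: 7.25
tool_pos: [0.6092, -0.1345, 0.0497]
tool_rot: [0.915, 0.404, -0.002, -0.002]
contact_force: [-5.9, 1.6, 1.0]
gripper_width: 0.0006
```

```bash
python3 st.py 5
```

```text
7.25 [ 0.6092 -0.1345  0.0497] q7 -0.63
reader 0.0068 0.0551 -0.631 F -6.006607516214704 0.9973873957862838 0.9685728773693367
pivot in tool [-0.0485  0.027  -0.    ]
```

View pics/w5.png

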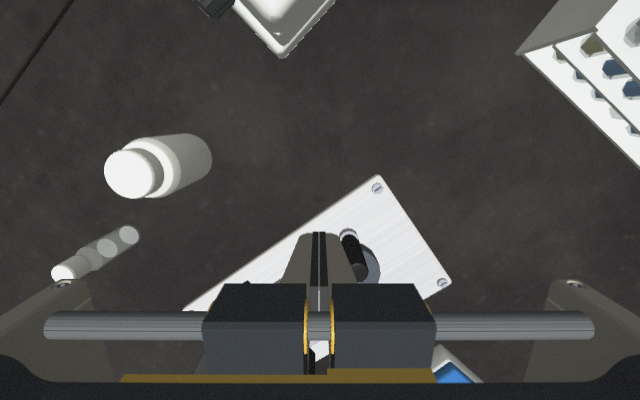

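send_rows([
  [0,0.21,0.49,0,0,0,0.1],
  [0,0.21,0.49,0,0,0,0.1],
  [0,0.21,0.49,0,0,0,0.1],
  [0,0.21,0.49,0,0,0,0.1],
  [0,0.21,0.49,0,0,0,0.1],
  [0,0.21,0.49,0,0,0,0.1],
  [0,0.21,0.49,0,0,0,0.1],
  [0,0.21,0.49,0,0,0,0.1],
])

```text
time: 8.15
tool_pos: [0.6435, -0.1581, 0.0499]
tool_rot: [1.0, 0.018, -0.0, -0.002]
contact_force: [-0.7, 4.5, -0.2]
gripper_width: 0.0004
```

```bash
python3 st.py 6
python3 - <<'E'
from station import arm
from h import *
d=arm.get_image("top"); cv2.imwrite("pics/t6.png",cv2.resize(d["pixels"][155:275,240:400],None,fx=5,fy=5,interpolation=cv2.INTER_CUBIC))
E
```

```text
8.15 [ 0.6435 -0.1581  0.0499] q7 -1.26
reader 0.0435 0.0352 -1.428 F -1.1355202327339073 4.429513093128911 -0.1788594606060736
pivot in tool [-0.0481  0.0287 -0.0001]
```

View pics/s6.png

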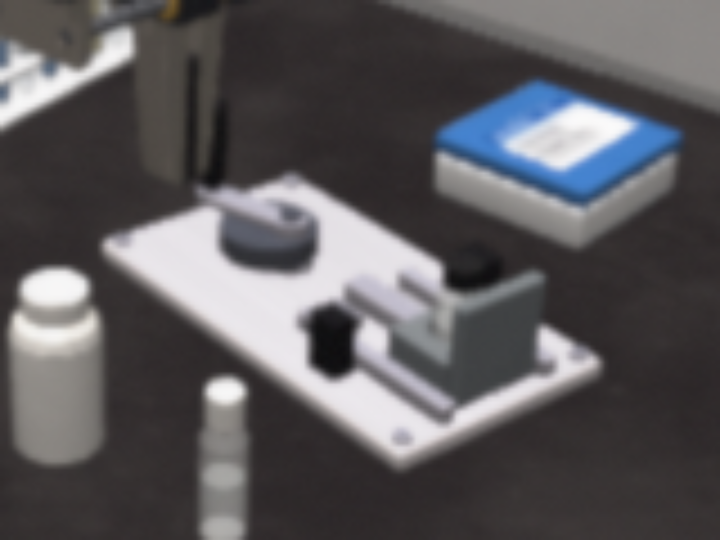

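View pics/w6.png

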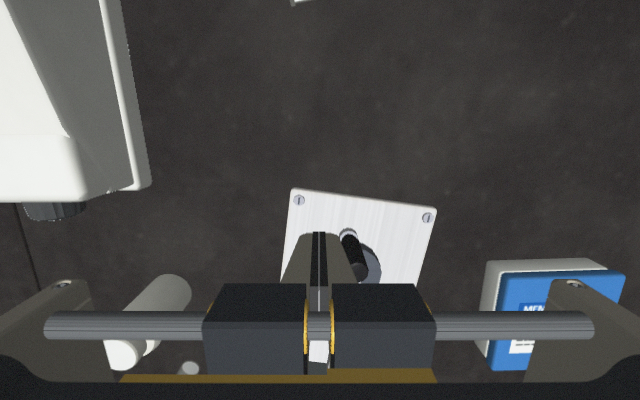

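View pics/t6.png

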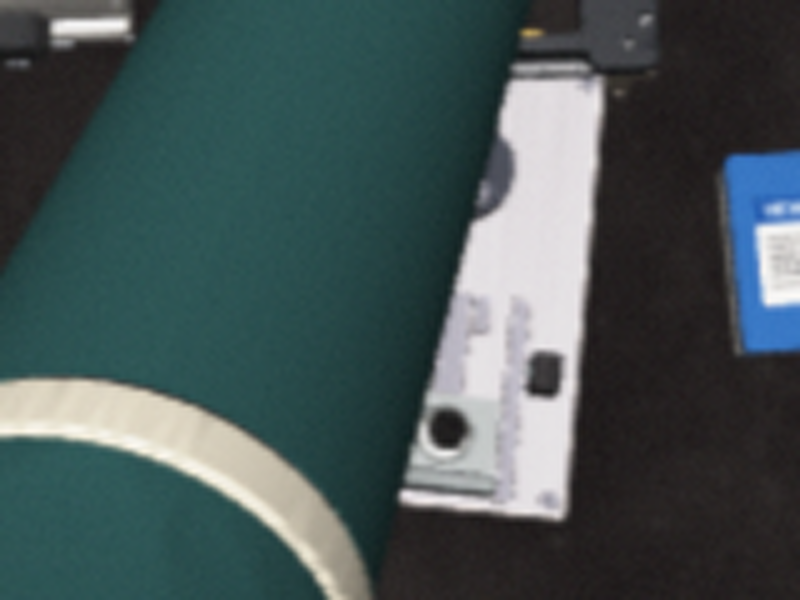

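Run:
```python
from station import arm
from h import *
s=arm.get_image("scene")
S=lambda x,y,z: onz(s,270+(x+.5)/4.5-.5,165+(y+.5)/4.5-.5,z)[:2]
B=S(293,213,.039);print(B)
for q in((214,185,.035),(203,192,.035),(222,100,.081)):
    g=S(*q)-B; x,y=EX@g,EY@g; print(x,y,np.hypot(x,y),np.arctan2(y,x))
```

```text
[ 0.59440966 -0.18770894]
0.0493353419873308 0.00834997739574944 0.050036967249388845 0.1676605570368843
0.0467108342695397 0.016938556321252452 0.04968718877542425 0.34787822306054667
0.04612620309585692 0.007045264938432372 0.04666114411470153 0.15156748382652843
```

The peg is about 0.15–0.25 rad short of straight. Two more rows, then I back off along tool −y and look.

send_rows([
  [0,0.22,0.49,0,0,0,0.1],
  [0,0.22,0.49,0,0,0,0.1],
  [0,0,0,0,0,0,0],
  [0,0,0,0,0,0,0],
])

```text
time: 8.75
tool_pos: [0.6482, -0.1704, 0.0506]
tool_rot: [0.997, -0.081, 0.001, -0.0]
contact_force: [1.9, 2.8, -2.0]
gripper_width: 0.0003
```

send_rows([
  [0,0,-0.5,0,0,0,0],
  [0,0,-1,0,0,0,0],
  [0,0,-1,-1,0,0,0],
  [0,0,0,-3,0,0,0],
  [0,0,0,-4,0,0,0],
])

```text
time: 9.25
tool_pos: [0.6505, -0.1451, 0.1303]
tool_rot: [0.997, -0.082, -0.002, 0.0]
contact_force: [0.2, 0.3, -0.6]
gripper_width: 0.0002
```

```bash
python3 st.py 7
```

```text
9.25 [ 0.6505 -0.1451  0.1303] q7 -1.46
reader 0.0491 0.0489 -1.629 F 0.13865191936302576 0.318243275943229 -0.6250279683306217
pivot in tool [-0.0461  0.0517  0.0002]
```

View pics/s7.png

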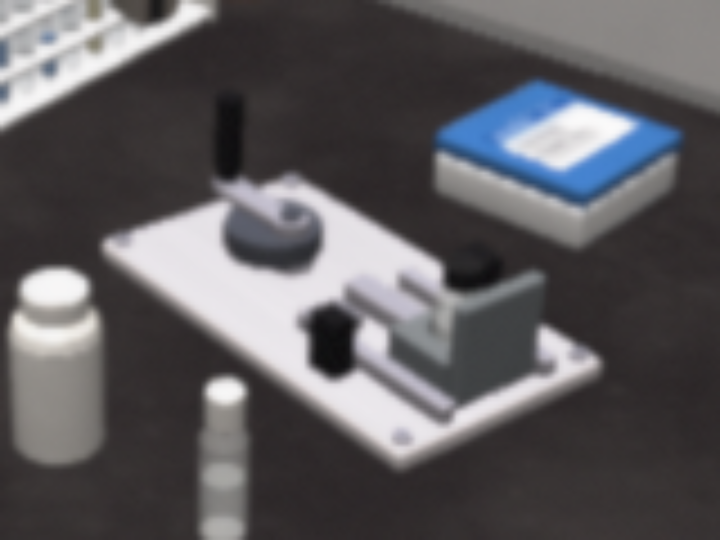

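View pics/w7.png

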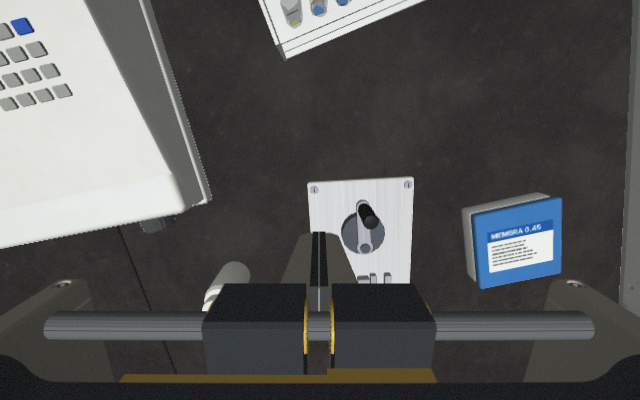

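Run:
```python
from station import arm
from h import *
s=arm.get_image("scene")
S=lambda x,y,z: onz(s,270+(x+.5)/4.5-.5,165+(y+.5)/4.5-.5,z)[:2]
B=S(291,211,.039);print(B)
for q in((229,181,.035),(231,98,.081)):
    g=S(*q)-B; x,y=EX@g,EY@g; print(x,y,np.hypot(x,y),np.arctan2(y,x))
st=arm.get_state();w=arm.get_image("wrist")
T=np.eye(4);T[:3,:3]=R.from_quat(st["tool_rot"]).as_matrix();T[:3,3]=st["tool_pos"];T=T@w["tool_from_camera"]
B=onz(w,365,249,.039,T)[:2]; print("wrist bolt",B)
for q in((372,216,.081),(363,206,.035)):
    g=onz(w,*q,T)[:2]-B; x,y=EX@g,EY@g; print(x,y,np.arctan2(y,x))
p=st["tool_pos"];a=yang(st["tool_rot"])
for t in(rd(-.175,0),): print(t); print(*plan(p,a,[*t,.13],YAW-np.pi/2,8),sep="\n")
```

```text
[ 0.59638613 -0.18839597]
0.04637241988461058 0.00043995933855854624 0.04637450689952629 0.009487237018676839
0.04338343057353654 0.002731898427836249 0.04346936067333955 0.06288797318994313
wrist bolt [ 0.59725912 -0.18662766]
0.051686347613442825 0.00016227553759757206 0.0031396105915467228
0.04657321199466956 0.0008646572475404326 0.01856341634626449
[ 0.42250083 -0.16981071]
[0, -2.8, 0.8, 0.1, 0, 0, -0.007]
[0, -2.8, 0.7, 0.1, 0, 0, -0.007]
[0, -2.8, 0.7, 0.1, 0, 0, -0.007]
[0, -2.8, 0.7, 0.1, 0, 0, -0.007]
[0, -2.8, 0.7, 0.1, 0, 0, -0.007]
[0, -2.8, 0.7, 0.1, 0, 0, -0.007]
[0, -2.8, 0.6, 0.1, 0, 0, -0.007]
[0, -2.8, 0.6, 0.1, 0, 0, -0.007]
```

The cam is within about 0.05 rad of −3.14 in both views. I move behind the push plate at z = 0.13.

send_rows([
  [0,-2.8,0.7,0,0,0,-0.007],
  [0,-2.8,0.7,0,0,0,-0.007],
  [0,-2.8,0.7,0,0,0,-0.007],
  [0,-2.8,0.7,0,0,0,-0.007],
  [0,-2.8,0.7,0,0,0,-0.007],
  [0,-2.8,0.7,0,0,0,-0.007],
  [0,-2.8,0.6,0,0,0,-0.007],
  [0,-2.8,0.6,0,0,0,-0.007],
])

```text
time: 10.25
tool_pos: [0.4202, -0.1677, 0.1298]
tool_rot: [0.998, -0.055, -0.001, -0.0]
contact_force: [-0.9, -1.0, 0.5]
gripper_width: 0.0007
```

```bash
python3 st.py 8
python3 - <<'E'
from h import *
from station import arm
s=arm.get_state();p=s["tool_pos"];print(*plan(p,yang(s["tool_rot"]),[*rd(-.168,0),.036],YAW-np.pi/2,5),sep="\n")
E
```

```text
10.25 [ 0.4202 -0.1677  0.1298] q7 -1.3
reader -0.1775 0.0019 -1.574 F -0.7873171866218799 -1.1154463536332742 0.5029562592568781
pivot in tool [ 0.1775  0.0013 -0.0004]
[0, 0.2, 0.0, 1.9, 0, 0, -0.001]
[0, 0.2, 0.0, 1.9, 0, 0, -0.001]
[0, 0.2, 0.0, 1.9, 0, 0, -0.001]
[0, 0.2, 0.0, 1.9, 0, 0, -0.001]
[0, 0.2, 0.0, 1.9, 0, 0, -0.001]
```

View pics/s8.png

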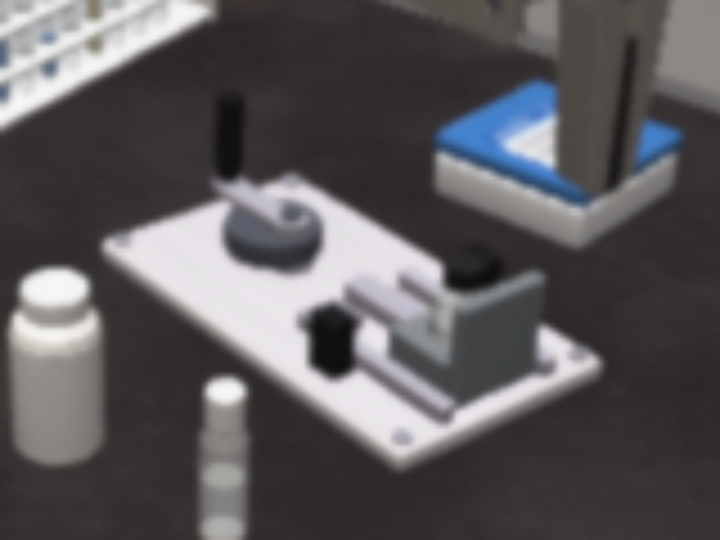

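The carriage hasn't moved, the path is clear, and the tool is 38 mm behind the plate. Descending straight down.

send_rows([
  [0,0,0,2,0,0,0],
  [0,0,0,2,0,0,0],
  [0,0,0,2,0,0,0],
  [0,0,0,2,0,0,0],
  [0,0.2,0,1.4,0,0,0],
  [0,0.5,0,0,0,0,0],
  [0,0.5,0,0,0,0,0],
  [0,0.3,0,0,0,0,0],
])

```text
time: 11.15
tool_pos: [0.4387, -0.1699, 0.0372]
tool_rot: [0.998, -0.055, 0.001, 0.0]
contact_force: [0.0, -0.2, 0.9]
gripper_width: 0.0006
```

```bash
python3 st.py 9
```

```text
11.15 [ 0.4387 -0.1699  0.0372] q7 -1.25
reader -0.1589 0.0016 -1.575 F 0.024080296893392632 -0.17698033137760666 0.9178751597194051
pivot in tool [0.1589 0.001  0.0002]
```

View pics/s9.png

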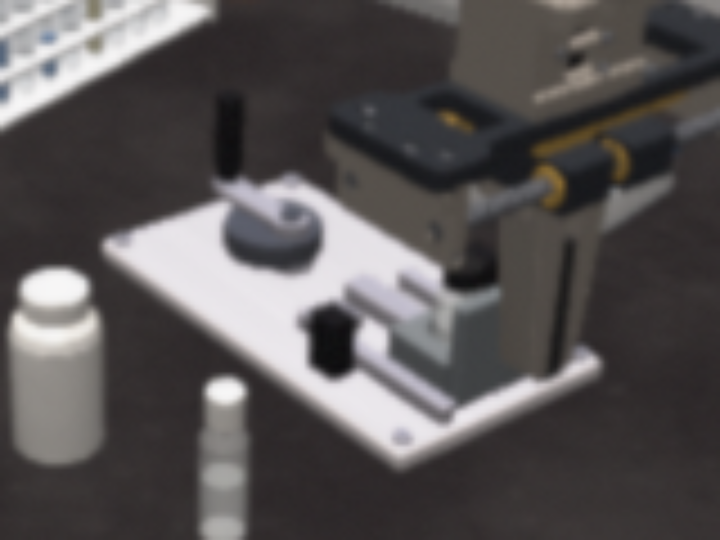

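The fingertips are right behind the plate (about 10 mm gap) and clear of the vial. I push gently.

send_rows([
  [0,0.3,0,0,0,0,0],
  [0,0.2,0,0,0,0,0],
  [0,0.2,0,0,0,0,0],
  [0,0.2,0,0,0,0,0],
  [0,0.2,0,0,0,0,0],
  [0,0.2,0,0,0,0,0],
  [0,0.2,0,0,0,0,0],
  [0,0.2,0,0,0,0,0],
])

```text
time: 12.05
tool_pos: [0.4533, -0.1715, 0.0364]
tool_rot: [0.998, -0.056, -0.001, -0.0]
contact_force: [-3.0, 0.0, 1.9]
gripper_width: 0.0005
```

```bash
python3 st.py 10
```

```text
12.05 [ 0.4533 -0.1715  0.0364] q7 -1.26
reader -0.1442 0.0016 -1.575 F -2.987909760943082 -0.29844248122351197 1.8959343075379576
pivot in tool [ 0.1442  0.0009 -0.0003]
```

View pics/s10.png

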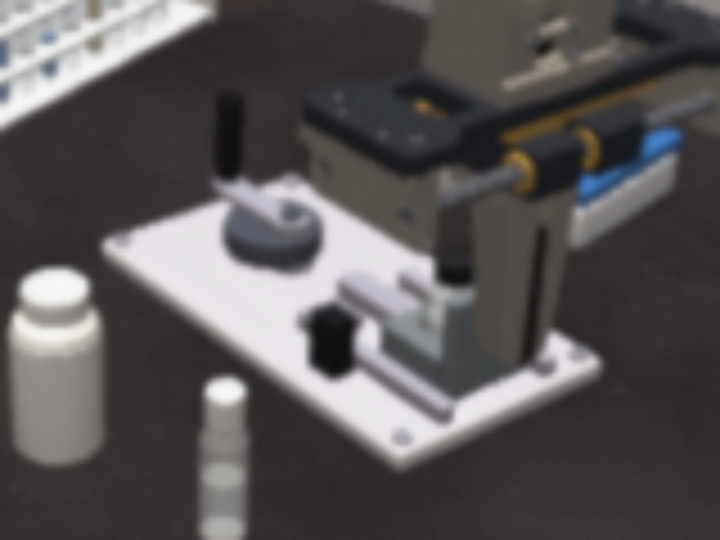

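send_rows([
  [0,0.25,0,0,0,0,0],
  [0,0.25,0,0,0,0,0],
  [0,0.25,0,0,0,0,0],
  [0,0.25,0,0,0,0,0],
  [0,0.25,0,0,0,0,0],
  [0,0.25,0,0,0,0,0],
  [0,0.25,0,0,0,0,0],
  [0,0.25,0,0,0,0,0],
])

```text
time: 12.95
tool_pos: [0.474, -0.1738, 0.0364]
tool_rot: [0.998, -0.056, -0.0, -0.0]
contact_force: [-4.2, 0.3, -2.0]
gripper_width: 0.0005
```

send_rows([
  [0,0.2,0,0,0,0,0],
  [0,0.2,0,0,0,0,0],
  [0,0.1,0,0,0,0,0],
])

```text
time: 13.25
tool_pos: [0.4791, -0.1744, 0.0365]
tool_rot: [0.998, -0.056, 0.0, 0.0]
contact_force: [-3.2, -0.0, -2.8]
gripper_width: 0.0003
```

```bash
python3 st.py 11
```

```text
13.25 [ 0.4791 -0.1744  0.0365] q7 -1.26
reader -0.1182 0.0015 -1.575 F -3.1332926896223667 -0.3782155456642648 -2.814740710454075
pivot in tool [0.1182 0.001  0.    ]
```

View pics/s11.png

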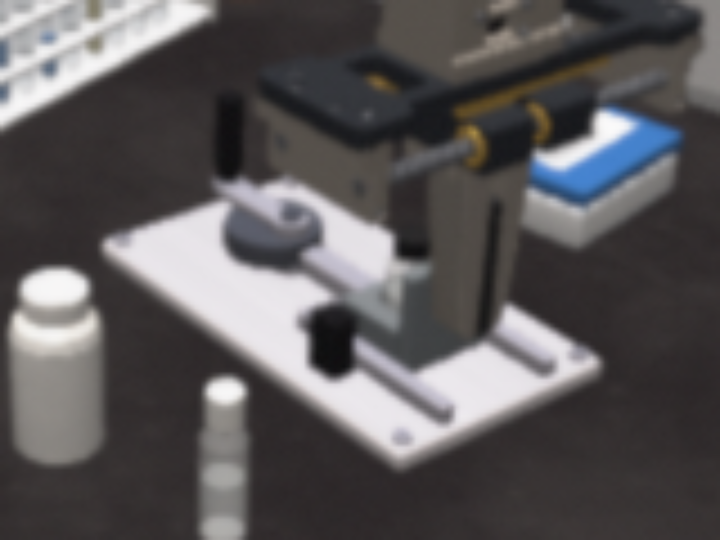

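Still sliding at about 3 N, so it isn't at the stop yet. I go on in 1 mm steps until the force rises.

send_rows([
  [0,0.1,0,0,0,0,0],
  [0,0.1,0,0,0,0,0],
])

```text
time: 13.55
tool_pos: [0.4803, -0.1745, 0.0366]
tool_rot: [0.998, -0.056, -0.001, -0.0]
contact_force: [-7.6, 0.4, 3.2]
gripper_width: 0.0004
```

send_rows([
  [0,0.1,0,0,0,0,0],
  [0,0.1,0,0,0,0,0],
])

```text
time: 13.75
tool_pos: [0.4803, -0.1745, 0.0365]
tool_rot: [0.998, -0.056, -0.003, -0.001]
contact_force: [-12.4, 1.1, 8.6]
gripper_width: 0.0009
```

The tool position has stopped changing while the force rises to 12 N, so the carriage is at the front stop. I hold, then back off.

send_rows([
  [0,0.1,0,0,0,0,0],
  [0,0,0,0,0,0,0],
  [0,0,0,0,0,0,0],
  [0,-0.4,0,0,0,0,0],
  [0,-1,0,0,0,0,0],
  [0,-2,0,0,0,0,0],
  [0,-2,0,-1,0,0,0],
  [0,-1,0,-4,0,0,0],
])

```text
time: 14.55
tool_pos: [0.4171, -0.1671, 0.0848]
tool_rot: [0.998, -0.056, -0.003, -0.0]
contact_force: [1.5, 0.6, 0.6]
gripper_width: 0.0004
```

send_rows([
  [0,0,0,-4,0,0,0],
  [0,0,0,-4,0,0,0],
  [0,0,0,0,0,0,0],
  [0,0,0,0,0,0,0],
])

```text
time: 14.95
tool_pos: [0.4216, -0.1681, 0.1679]
tool_rot: [0.998, -0.056, 0.002, 0.0]
contact_force: [0.1, -0.2, -0.9]
gripper_width: 0.0004
```

```bash
python3 st.py 12;  python3 - <<'E'
from station import arm
from h import *
d=arm.get_image("top"); cv2.imwrite("pics/t12.png",cv2.resize(d["pixels"][155:275,240:400],None,fx=5,fy=5,interpolation=cv2.INTER_CUBIC))
E
```

```text
14.95 [ 0.4216 -0.1681  0.1679] q7 -1.32
reader -0.1761 0.0016 -1.575 F 0.09939932568084894 -0.17602615362777127 -0.8509004120552042
pivot in tool [0.1761 0.0009 0.0009]
```

View pics/s12.png

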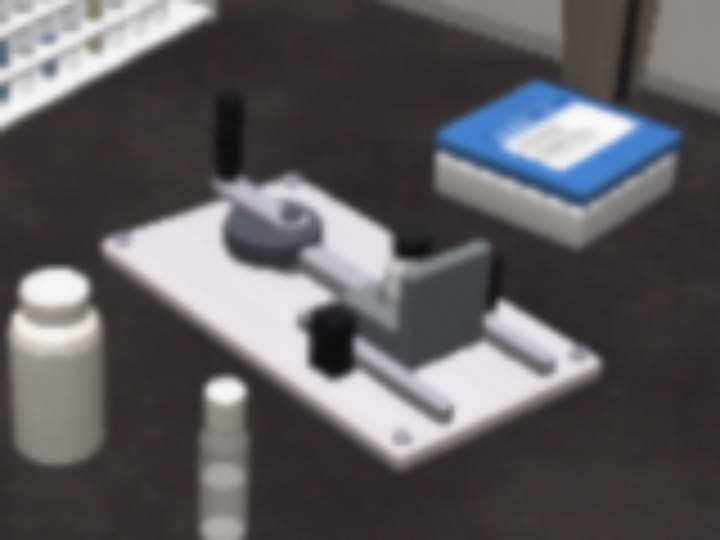

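View pics/t12.png

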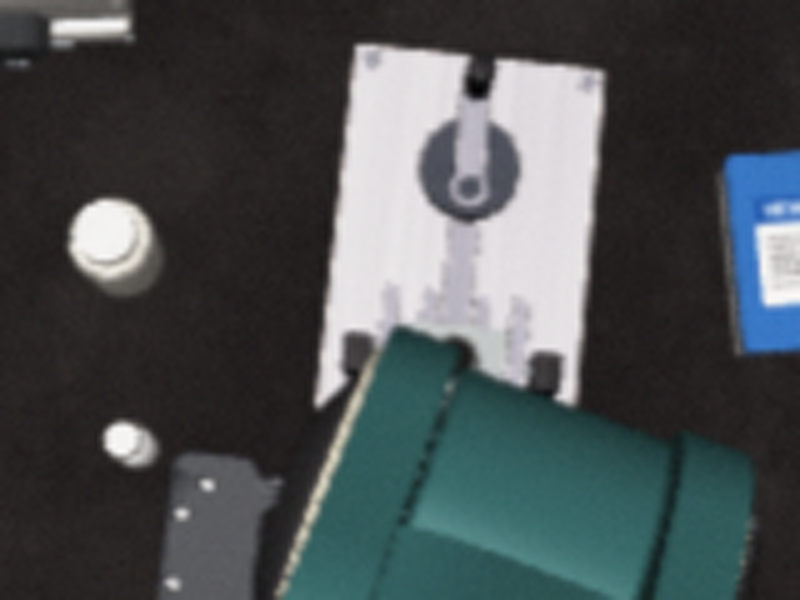

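The scene view shows the nose at the eccentric, the vial cap level in its pocket and the bystanders in place. A quick displacement check, using the plate's top right corner at (545,274) before and (491,244) now.

Run:
```python
from station import arm
from h import *
s=arm.get_image("scene")
S=lambda x,y,z: onz(s,270+(x+.5)/4.5-.5,165+(y+.5)/4.5-.5,z)[:2]
g=S(491,244,.062)-S(545,274,.062);print("plate",EX@g,EY@g)
g=S(412,240,.064)-S(472,258,.064);print("vial cap",EX@g,EY@g)
a=cv2.imread("pics/s8.png");b=cv2.imread("pics/s12.png")
def tpl(img,box,z):
    x,y,w,h=box; r=cv2.matchTemplate(img,a[y:y+h,x:x+w],cv2.TM_CCOEFF_NORMED); return cv2.minMaxLoc(r)[1::2]
print(tpl(b,(480,255,80,60),0),tpl(b,(0,260,110,200),0),tpl(b,(190,370,60,160),0),tpl(b,(435,80,120,160),0))
```

```text
plate 0.031577890442346414 0.00047770259125763475
vial cap 0.02624867343899958 0.010153901869726992
(0.9675893187522888, (424, 224)) (0.9999406337738037, (0, 260)) (0.9999064803123474, (190, 370)) (0.9950624704360962, (435, 80))
```

Plate shift is 31.6 mm. The cap estimate is crude because the plate partly hides the cap in this view, so I check it in the wrist view.

View pics/w12.png

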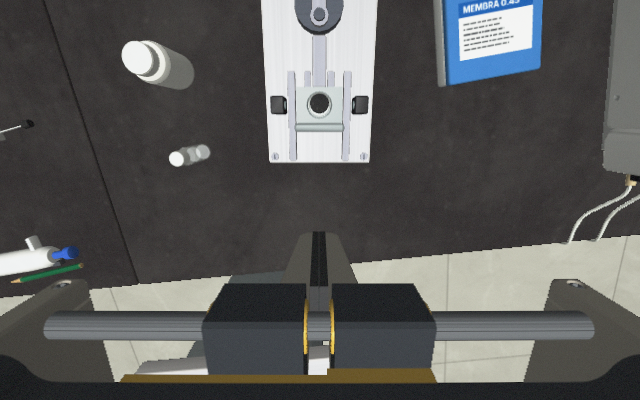

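Run:
```python
import cv2
b=cv2.imread("pics/s12.png")[200:400,280:540]; cv2.imwrite("pics/s12c.png",cv2.resize(b,None,fx=3,fy=3))
```

```text
(no output)
```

View pics/s12c.png

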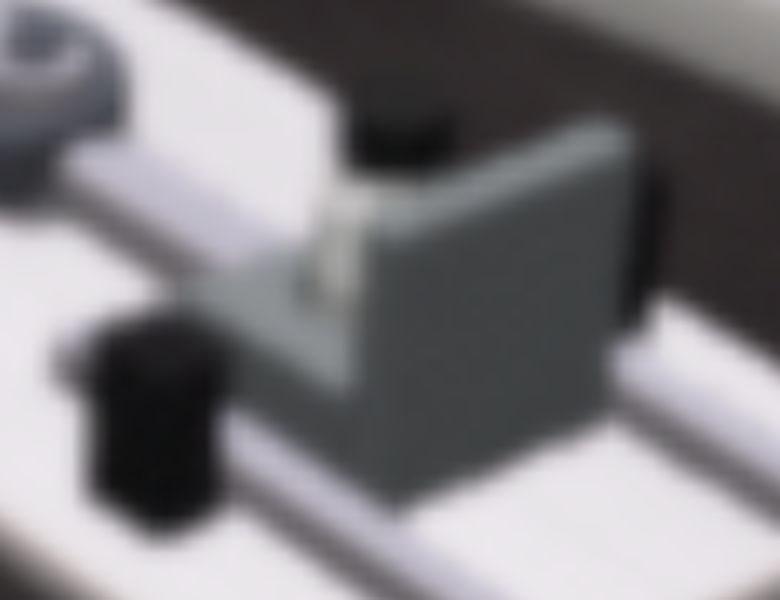

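The wrist view shows the vial cap (319,103) centred in its pocket block and the plate forward. The vial is upright, so I hand in.

```bash
python3 -c "
from station import arm
print(arm.close_job())"
```

```text
the job is handed in; nothing more can be done
None
```

The vial is in reading position, and I handed the job in at about 15 s on the robot's clock.

**Cam:** I pushed the peg clockwise half a turn with the shut fingertips, at about 5 N. Two camera views put the cam within about 0.06 rad of −3.14, with the carriage still at its rear stop.

**Carriage:** I pushed it by the upright plate, at about 3 N, until the tool stopped moving and the force rose to 12 N. Then I backed off and lifted clear. In the scene view the plate had moved 31.6 mm, which fits the 32 mm stroke.

**Other checks:**
- **Vial:** It looked upright and centred in its pocket in the scene and wrist views.
- **Bystanders:** An image comparison from just before to just after the carriage push showed the bottle, spray vial and filter box unmoved. The later top view shows them where they were at the start.
- **Contact:** The tool force was about zero at the end.

**One measurement disagreed:** my rough reading of the vial cap's shift in the scene view gave 26 mm forward and 10 mm sideways. The plate partly hides the cap there, so I relied on the wrist view, which I judged by eye only.

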